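# Take a slat's length off on the tape measure and lock it

### The arm

A 6-joint arm with a two-finger parallel gripper is mounted at the origin on the work surface. World frame = base frame: x ahead of the robot, y to its left, z up, the work surface at z = 0. Lengths are in mm, angles in rad, forces in N, time in s.
With the tool pointing down it reaches from about 350 to 775 mm from the base axis. Payload 7.3 kg.
Tool frame: the origin (TCP) lies midway between the tips of the shut fingers; the grasp point (between the pads) lies 19 mm behind it; z points along the fingers, y is the direction in which the jaws open and shut (so a half turn about z gives the same grasp; the last joint's range is limited). The gripper opens to 92 mm and grips with 3 to 60 N. Pads are 19 mm wide; open, the fingers measure 130 mm over their backs; the gripper's body (75 mm by 190 mm) begins 47 mm behind the grasp point.
Start: joints at [1.016, 0.342, 1.524, -0, 1.275, -0.146], TCP at [208.68, 481.765, 226.741] pointing down, gripper open.
Joint ranges: [-2.53, 2.53], [-0.77, 2.02], [0.04, 2.7], [-1, 4.14], [0.28, 2.66], [-3.11, 3.11]. Speed limits (rad/s): [2.57, 2.57, 3.14, 3.14, 3.14, 3.14].

### API

Orientations are given as [roll, pitch, yaw] about the fixed x, y, z axes, in that order (R = Rz(yaw) Ry(pitch) Rx(roll)).
In Python, from cell import ctrl, viewer, sign_off gives the robot as it stands.
- The arm moves only by the tool step_arm, never from a script. Its argument "plan" is a list of rows, each a list of 3 entries, a list of its own where there are three numbers: the turn, a rotation vector about the world's x, y, z in rad, then the shift along the world's x, y, z in m, then the finger opening in m, from 0 to 0.0918. In form: [[[ax, ay, az], [dx, dy, dz], gripper], ...]. A call has 1 to 12 rows; each row is the pose to reach, as a shift and turn from the pose commanded when the call began; what a row does not reach only later rows make up. A row lasts 1/8 s, in which the tool goes at most 62.5 mm and 10.7 degrees, less where a joint would pass 70% of its speed; a pose out of reach is approached as far as the arm can. A call with a gripper value outside its range is refused whole. The fingers move at their own pace and stop on an object; the grip force is fixed at half the most. Time passes only in rows, so rows that repeat a pose let the fingers close. It gives the time, the measured TCP pose, the force and the opening at its end, in the units of the state.
- ctrl.observe(): the state, without advancing time (a new reading comes with each control period).
- viewer.capture(name): name is "side" or "top"; returns a dict with "color" (480x640x3 uint8, red, green, blue), "intrinsics" (3x3 intrinsics, pixels), "T" (4x4, takes a point from camera to world coordinates). Camera axes: x right, y down, z forward; pixel columns grow to the right and rows downward; lengths in mm; the calibration is good to about 2 mm. A picture is of the moment at which its call begins. There is no depth.
- sign_off(): hands the job in, once; it reports no verdict.
Trained networks look in a picture, given as the dict that the camera call returned (one of the last four; its "shot" number tells which), for a name from the list of things; names that differ only in an ending like _2 or _b are one class to them, and where a whole thing is asked for, a point or a joint stands for the part that bears it (a point fixed in the world has none). Each returns a list of dicts, best first, with "conf" (0 to 1); they miss things now and then, are a little off and sometimes report something else, mostly with a low value. They report only what shows in the picture. A call takes as long as a camera call. They do not tell look-alikes from the thing itself.
- viewer.look_for(picture, label): "centre" ([row, column] as shares, 0 to 1, of the picture: columns of its width, rows of its height, amid what is visible of it).
The state is a dict: "time_s": time; "q": joint angles; "qd": joint speeds; "joint_torque": joint torques, N m; "position": TCP position; "tool_rot": TCP orientation; "ft_force": force on the tool from outside, world axes, zero at the start; "torque": the same for the moment, N m; "grip_width": finger opening in mm.
Only numpy, scipy, OpenCV 4.12 (cv2) and the standard library are available. Lean on these libraries where they do the work, as an engineer would, in place of code of your own. Each camera call takes 0.05 s, during which the arm holds its last target.

### The job

The slat fixed to the bench has a pencil line across it; take the length from its free end to that line on the tape measure, so that it can be carried over to the other slats. Move the tape along the slat until its end hook drops over the free end, draw the case straight back against its spring until the front of the case is level with the pencil line, and while it is held there push the thumb lock on its front fully down. Leave the tape locked at the line, standing upright and still hooked on, and leave everything else where it lies.

Things in the scene. Friction and masses are not known exactly. Their poses are not given: they have to be found in the camera images.
- slat: Pale pine slat, 480 long x 95 wide x 22 mm thick, flat on the bench, fixed by two screws near its -x end. Origin: centre of its underside. x runs along it to the free end (x = +240 mm), where the tape is to be hooked; z up, top at z = 22 mm.
- line: Dark pencil line 1.6 mm wide, square across the slat's whole top and down both edges, 130 to 190 mm from the free end. Origin: its middle, on the slat's top; axes as the slat's. Nothing to touch. The case may cover its middle at the start; its ends still show.
- tape: Grey and black tape measure, 0.55 to 0.7 kg, upright on the slat, roughly in line with it. Case 90 long (x) x 46 wide (y) x 74 mm tall (z); sides and front flat, back upright up to 44 mm, rounded above. Origin: centre of its underside. x points to its front (blade and lock side, towards the slat's free end). It slides easily on the slat (friction about 0.25).
- tape_front (a point): Middle of the bottom edge of the case's front face, 45 mm ahead of the case's origin: this edge is to be level with the pencil line. Axes as the case's.
- blade_out (a joint): Length of blade drawn out of the case, m, 0 to 0.205. The yellow steel blade, 25 mm wide, leaves the front at the bottom. Its spring pulls with 2.1 N when in, 2.7 N when fully out: a hooked case let go unlocked runs back to the hook. Backing the hooked case away takes about 4 N at its front; pushed higher than 50 mm up it may tip over backwards.
- hook (a point): Steel end hook: plate 24 wide, 3 thick, 12.5 mm tall hanging from the blade's end. Point: middle of the lower edge of its side towards the case, 1.5 mm ahead of the front face with the blade in. It rides on the slat's top, 20 to 70 mm short of the free end at the start; past the end it drops by itself 7 mm below the top and then catches the end face when the case is moved back.
- lock_top (a point): Middle of the top of the thumb lock: a black ledge 20 wide, 6 thick, sticking 12 mm straight out of the case's front above the blade. Lock off: top 37 mm above the case's underside; on: 29 mm. Above it the front is flat and free up to the case's top, so fingertips put down just over the ledge can push the case back, then press the ledge.
- tape_lock (a joint): Thumb lock, m: 0 = off (up), 0.008 = on (down). Pushed straight down: the first 1 mm is loose (1 N), then it takes 3 to 10 N down to its stop, where it stays by itself and holds the blade (it slips if the case is then pushed along the blade with more than about 3 N). The blade runs freely only with the lock off.
- pot_a: Bystander: blue square nursery pot with a plant, 85 x 85 mm, 85 mm tall without the leaves. Origin: centre of its underside.
- pot_b: Bystander: another such pot with a plant.
- clay_pot: Bystander: empty clay pot, 100 mm across, 90 mm tall. Origin: centre of its underside.
- pencil: Bystander: flat carpenter's pencil, 175 x 15 x 8 mm, lying across the slat near its fixed end. Origin: its middle, underside; x along it.
- square: Bystander: try square lying flat beside the slat, on the side of the robot; wooden stock 110 mm, steel blade 160 mm, 18 mm tall. Origin: about its middle.
- trowel: Bystander: hand trowel lying beyond the slat, 315 mm long, 30 mm tall. Origin: where the handle meets the neck; x towards the blade's tip.
- secateurs: Bystander: closed pair of secateurs lying beside the slat, on the robot's side, 200 mm long, 21 mm tall. Origin: about its middle; x towards the blades.
There are look-alikes about, which are no part of the job. There is more than one size of the tape; the one meant has the size given above.

How it is judged (in metres and radians):
On the way, in this order (a step that is already met when the one before it is completed fails the run):
1. the end hook has dropped over the slat's free end (x of hook in the frame of slat above 0.2385 m and z of hook in the frame of slat below 0.0175 m and angle between tape's own z axis and vertical below 0.06 rad), for 0.1 s.
2. with the lock still off, the case is drawn back until its front is level with the line (8 mm), hooked on (all of step 1 and x of hook in the frame of slat below 0.2455 m and x of tape in the frame of line between -0.053 and -0.037 m and value of joint tape_lock below 0.0045 m), for 0.1 s.
3. the lock is pushed down (value of joint tape_lock above 0.0065 m), for 0.1 s.
At the end, for the whole second after the job is handed in: The lock is down (over 6.5 of 8 mm); the front of the case is within 5 mm of the line; the hook hangs over the free end, within 5.5 mm of the end face and at least 4.5 mm below the slat's top; the case is upright (0.06 rad), in line with the slat (0.12 rad) and at rest (all of step 1 and x of hook in the frame of slat below 0.2455 m and x of tape in the frame of line between -0.05 and -0.04 m and value of joint tape_lock above 0.0065 m and linear speed of tape below 0.01 m/s and angle between the x axis of tape and the x axis of slat, either way round below 0.12 rad); the robot touches nothing.
It fails at once if the tape is tipped over (angle between tape's own z axis and vertical above 0.5 rad).
It fails at once if a pot, the pencil, the square, the trowel or the secateurs is moved by more than 25 mm (distance of any of pot_a, pot_b, clay_pot, pencil, square, trowel, secateurs from where it was at the start of the episode above 0.025 m).
It also fails if it takes over 48 s, if anything falls off the work surface, if the arm or the gripper's body presses on something with over 40 N, if the wrist force passes 120 N, or if a joint passes its speed limit or range.

## Working session

There is one attempt and no reset: what is moved stays moved. The work goes in short steps, Python scripts to look and compute and a tool call to move; the robot and the scene stay as the last step left them, time stands still between calls to the robot, and variables do not carry over. Pictures are saved under pics/ and viewed, and the job is handed in when it is done.

Besides the shell and the picture viewer there is one more tool, called in YAML: its name, and indented under it one key for each argument. step_arm: Moves the arm, as the interface text tells. Its arguments: {"type":"object","properties":{"plan":{"type":"array","items":{"type":"array"}}},"required":["plan"]}

```bash
mkdir -p pics
cat > h.py <<'E'
import numpy as np, cv2, pickle
from cell import ctrl, viewer
def cap(n,f=None):
    p=viewer.capture(n)
    if f: cv2.imwrite('pics/'+f,cv2.cvtColor(p['color'],cv2.COLOR_RGB2BGR)); pickle.dump({k:np.array(p[k]) for k in('color','intrinsics','T')},open('pics/'+f+'.pkl','wb'))
    return p
def ray(p,u,v):
    K=np.array(p['intrinsics']);T=np.array(p['T'])
    d=T[:3,:3]@np.linalg.inv(K)@[u,v,1];return T[:3,3],d
def onz(p,u,v,z):
    o,d=ray(p,u,v);return o+d*(z-o[2])/d[2]
def proj(p,X):
    K=np.array(p['intrinsics']);T=np.array(p['T']);X=np.atleast_2d(X)
    c=(X-T[:3,3])@T[:3,:3];q=c@K.T;return q[:,:2]/q[:,2:]
E
python3 - <<'E'
from h import *
for n in('side','top'):
    p=cap(n,n+'0.png'); print(n,np.round(p['T'],3).tolist(),np.round(p['intrinsics'],1).tolist())
    for l in('slat','line','tape','lock_top','hook','tape_front','pot_a','clay_pot','pencil','square','trowel','secateurs'):
        print(l,[(round(r['centre'][1]*640),round(r['centre'][0]*480),round(r['conf'],2)) for r in viewer.look_for(p,l)])
s=ctrl.observe();print(s)
E
```

```text
side [[0.964, -0.187, 0.188, 372.834], [-0.265, -0.727, 0.633, -676.522], [0.018, -0.66, -0.751, 854.765], [0.0, 0.0, 0.0, 1.0]] [[520.1, 0.0, 317.1], [0.0, 520.1, 228.8], [0.0, 0.0, 1.0]]
slat [(303, 309, 0.82), (380, 345, 0.68), (294, 212, 0.46), (317, 434, 0.4)]
line [(319, 429, 0.52)]
tape [(183, 205, 0.84), (405, 190, 0.61)]
lock_top []
hook []
tape_front [(405, 191, 0.73), (182, 202, 0.67), (294, 212, 0.65), (241, 302, 0.58), (302, 310, 0.44), (357, 233, 0.27)]
pot_a [(299, 138, 0.9), (321, 431, 0.59)]
clay_pot [(379, 344, 0.76)]
pencil [(302, 347, 0.57), (242, 306, 0.53), (297, 138, 0.23)]
square [(242, 305, 0.75)]
trowel [(355, 235, 0.62)]
secateurs [(235, 221, 0.79), (303, 349, 0.26), (357, 237, 0.22)]
top [[0.012, -0.993, 0.116, 431.697], [-1.0, -0.014, -0.016, -2.166], [0.018, -0.116, -0.993, 1181.606], [0.0, 0.0, 0.0, 1.0]] [[487.0, 0.0, 323.4], [0.0, 487.0, 235.6], [0.0, 0.0, 1.0]]
slat [(365, 258, 0.93)]
line []
tape [(244, 338, 0.96), (290, 244, 0.91), (276, 138, 0.58), (415, 271, 0.43)]
lock_top [(358, 312, 0.27)]
hook [(274, 283, 0.53)]
tape_front [(247, 338, 0.85), 
[... 264 characters left out ...]
), (444, 217, 0.65)]
{'time_s': 1.3, 'q': array([ 1.01598075e+00,  3.41991676e-01,  1.52407250e+00, -2.48476259e-05,
        1.27540340e+00, -1.45989831e-01]), 'qd': array([ 1.02211098e-03, -6.96092637e-04,  1.74275533e-06, -3.48341874e-04,
        9.03645331e-05, -1.65866937e-03]), 'joint_torque': array([ 1.09078497e-03, -4.31132269e+01, -2.44482565e+01,  7.18837604e-02,
        4.82346886e-02,  1.70447532e-05]), 'position': array([208.70181923, 481.76721222, 226.75444818]), 'tool_rot': array([3.14147236e+00, 4.17150805e-05, 2.73277414e+00]), 'ft_force': array([ 0.27283783, -0.67769884, -0.08409849]), 'torque': array([ 0.01825113,  0.02158055, -0.02751945]), 'grip_width': 91.99625055313123}
```

View pics/side0.png

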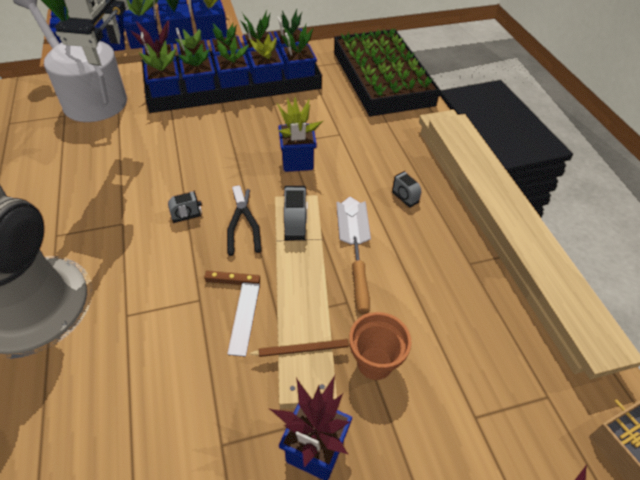

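View pics/top0.png

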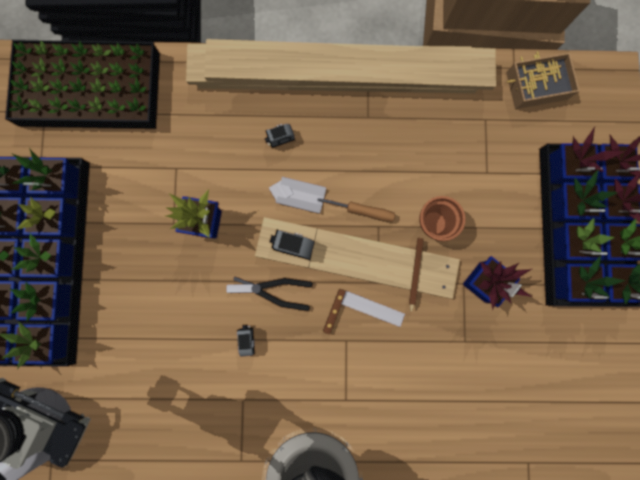

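The slat's free end is at top px (257,238) and its screws are at (445,275). There are three tapes. In the top view they are A (292,244) on the slat, B (246,341) and C (280,135). A is the only one standing on the slat, and it looks larger than the other two. I'll enlarge it to confirm.

Run:
```python
import cv2
t=cv2.imread('pics/top0.png');s=cv2.imread('pics/side0.png')
a=cv2.resize(t[205:305,245:345],(560,560),interpolation=cv2.INTER_CUBIC)
cv2.imwrite('pics/c_top.png',a)
cv2.imwrite('pics/c_side.png',cv2.resize(s[165:275,250:350],(509,560),interpolation=cv2.INTER_CUBIC))
```

```text
(no output)
```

View pics/c_top.png

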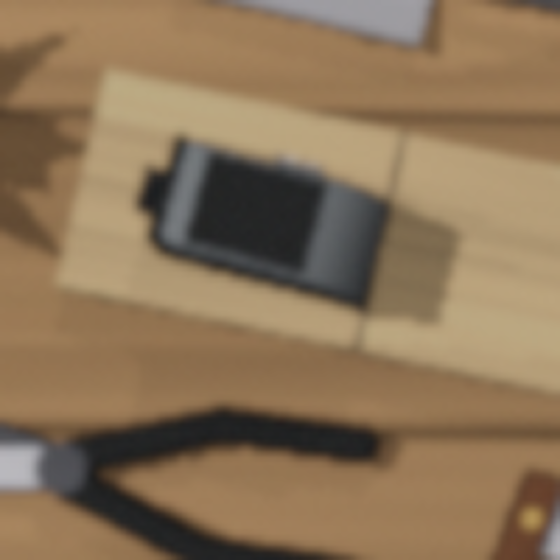

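View pics/c_side.png

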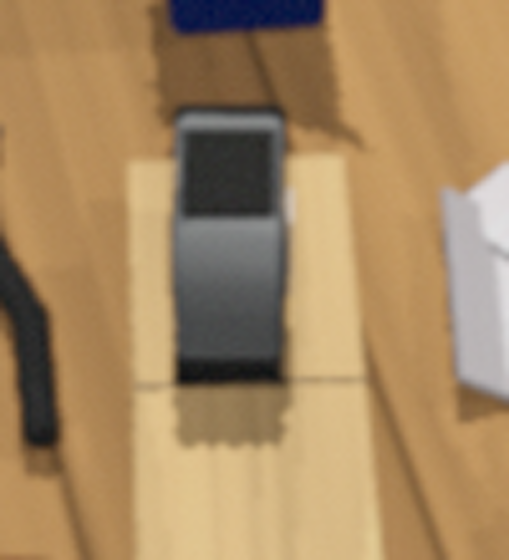

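A is the tape meant. It stands on the slat with its lock ledge at top px ~(272,239), facing the free end, and its length fits the 90 mm case. The line's ends are at top px ~(317,229) and (309,267). Next I'll fit the poses.

```bash
cat > fit.py <<'E'
from h import *
from scipy.optimize import least_squares
P={n:pickle.load(open(f'pics/{n}0.png.pkl','rb')) for n in('top','side')}
def tf(x,y,a,L):
    L=np.array(L,float);c,s=np.cos(a),np.sin(a);return np.array([x+c*L[0]-s*L[1],y+s*L[0]+c*L[1],L[2]])
ct=lambda u,v:(245+u/5.6-.5,205+v/5.6-.5)
cs=lambda u,v:(250+u/5.09-.5,165+v/5.09-.5)
E
python3 - <<'E'
from fit import *
# slat: free corners from both; y+ side?
t=P['top'];A=onz(t,*ct(105,70),22);B=onz(t,*ct(57,288),22);C=onz(t,461,259,22);D=onz(t,455,297,22)
print(A,B,C,D,np.linalg.norm(A-B),np.linalg.norm(A-C),np.linalg.norm(B-D))
s=P['side'];A2=onz(s,*cs(128,158),22);B2=onz(s,*cs(345,155),22);print('side',A2,B2)
print('line top',onz(t,*ct(403,135),22),onz(t,*ct(358,347),22),'side',onz(s,*cs(135,385),22),onz(s,*cs(368,380),22))
print('tape back side img',onz(s,*cs(178,382),22),onz(s,*cs(283,380),22))
print('tape top front',onz(t,*ct(180,140),96),onz(t,*ct(155,240),96),'side',onz(s,*cs(177,110),96),onz(s,*cs(283,108),96))
E
```

```text
[610.19295394 124.01160179  22.        ] [516.2292949  141.90425808  22.        ] [ 515.41959276 -351.46696921   22.        ] [ 424.88249847 -335.25865624   22.        ] 95.65205888752962 484.8317867818538 485.8278337264032
side [514.93685736 146.04391575  22.        ] [608.62249339 124.10201251  22.        ]
line top [583.89854433  -4.21296933  22.        ] [492.82624309  13.65811255  22.        ] side [489.79258386  16.839687    22.        ] [583.14116508  -4.46477052  22.        ]
tape back side img [507.21826727  14.00723964  22.        ] [549.25174855   4.2762439   22.        ]
tape top front [570.88714169  85.22707173  96.        ] [530.53281779  94.25439729  96.        ] side [527.69005696  95.18734359  96.        ] [570.17393712  85.60582665  96.        ]
```

```bash
cat >> fit.py <<'E'
def overlay(pic,slat,line,tape,roi,sc,out):
    im=cv2.cvtColor(pic['color'],cv2.COLOR_RGB2BGR);u0,v0,w,h=roi
    im=cv2.resize(im[v0:v0+h,u0:u0+w],None,fx=sc,fy=sc,interpolation=cv2.INTER_CUBIC)
    def seg(pose,L,col):
        q=proj(pic,[tf(*pose,l) for l in L]);q=((q-[u0,v0]+.5)*sc).astype(int)
        cv2.polylines(im,[q.reshape(-1,1,2)],False,col,1)
    b=lambda z:[(x,y,z) for x,y in((45,23),(45,-23),(-45,-23),(-45,23),(45,23))]
    seg(slat,[(240,47.5,22),(240,-47.5,22),(-240,-47.5,22),(-240,47.5,22),(240,47.5,22)],(0,0,255))
    seg(slat,[(line,47.5,22),(line,-47.5,22)],(255,0,255))
    seg(tape,b(22),(0,255,0));seg(tape,[(45,23,96),(45,-23,96)],(0,255,255))
    seg(tape,[(45,23,22),(45,23,96)],(0,255,255));seg(tape,[(45,-23,22),(45,-23,96)],(0,255,255))
    seg(tape,[(-45,23,22),(-45,23,66),(-45,-23,66),(-45,-23,22)],(255,255,0))
    seg(tape,[(45,10,59),(57,10,59),(57,-10,59),(45,-10,59)],(0,128,255))
    cv2.imwrite('pics/'+out,im)
E
python3 - <<'E'
from fit import *
a=np.pi/2-.2;u=np.array([np.cos(a),np.sin(a)])
fe=np.array([562.6,134]);sl=fe-240*u
ta=np.pi/2-.224;tu=np.array([np.cos(ta),np.sin(ta)]);tc=np.array([549.8,92])-45*tu
for n,roi in(('top',(240,200,120,100)),('side',(245,160,110,110))):
    overlay(P[n],(*sl,a),110,(*tc,ta),roi,5,f'ov_{n}.png')
print(sl,tc)
E
```

```text
[ 514.91936061 -101.21597868] [539.80408445  48.12424733]
```

View pics/ov_top.png

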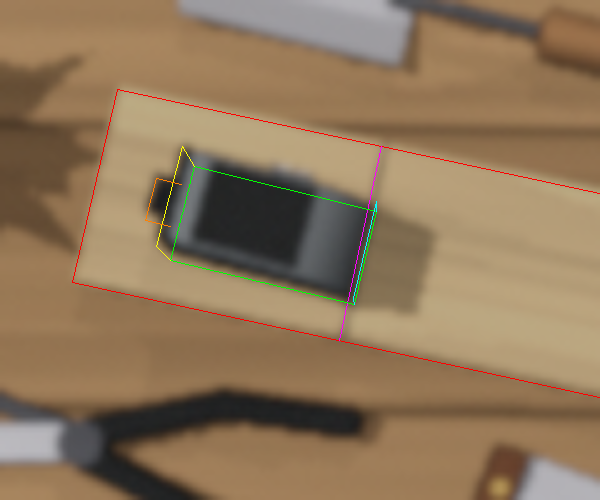

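View pics/ov_side.png

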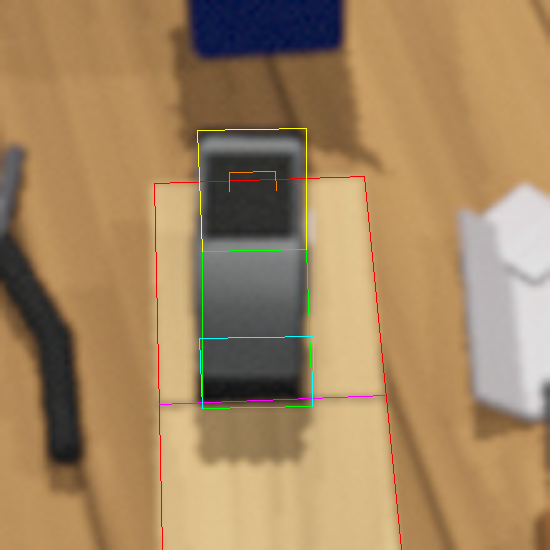

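step_arm:
  plan:
    - [[0,0,-0.15],[0.036,-0.047,0],0.0918]
    - [[0,0,-0.3],[0.072,-0.094,0],0.0918]
    - [[0,0,-0.46],[0.109,-0.142,0],0.0918]
    - [[0,0,-0.62],[0.146,-0.19,0],0.0918]
    - [[0,0,-0.78],[0.183,-0.239,0],0.0918]
    - [[0,0,-0.94],[0.221,-0.288,0],0.0918]
    - [[0,0,-1.1],[0.258,-0.337,-0.01],0.0918]
    - [[0,0,-1.25],[0.295,-0.385,-0.02],0.0918]
    - [[0,0,-1.386],[0.331,-0.4325,-0.03],0.0918]
    - [[0,0,-1.386],[0.331,-0.4325,-0.05],0.0918]
    - [[0,0,-1.386],[0.331,-0.4325,-0.05],0.0918]

```text
time_s: 2.68
position: [538.8, 48.7, 175.2]
tool_rot: [-3.138, 0.001, 1.346]
ft_force: [-0.1, 0.7, -0.4]
grip_width: 92.0
```

step_arm:
  plan:
    - [[0,0,0],[0.0005,0,-0.05],0.0918]
    - [[0,0,0],[0.0005,0,-0.1],0.0918]
    - [[0,0,0],[0.0005,0,-0.12],0.0918]
    - [[0,0,0],[0.0005,0,-0.12],0.0918]

```text
time_s: 3.18
position: [539.4, 50.1, 56.3]
tool_rot: [-3.139, 0.0, 1.348]
ft_force: [0.6, 0.5, -0.4]
grip_width: 91.9
```

Run:
```python
from h import *
p=cap('side','side1.png')
im=cv2.imread('pics/side1.png');cv2.imwrite('pics/c_side1.png',cv2.resize(im[110:290,210:400],None,fx=3,fy=3,interpolation=cv2.INTER_CUBIC))
```

```text
(no output)
```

View pics/c_side1.png

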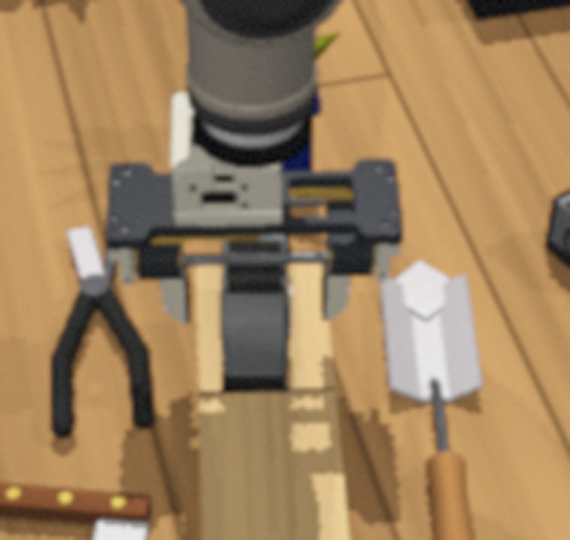

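The fingers straddle the case: they are at crop x 175 and 335, with the tape at about 255. I'll close on it.

step_arm:
  plan:
    - [[0,0,0],[0,0,0],0.04]
    - [[0,0,0],[0,0,0],0.04]
    - [[0,0,0],[0,0,0],0.04]
    - [[0,0,0],[0,0,0],0.04]
    - [[0,0,0],[0,0,0],0.04]

```text
time_s: 3.85
position: [539.8, 49.3, 56.8]
tool_rot: [-3.141, 0.0, 1.347]
ft_force: [-3.5, -0.7, 2.0]
grip_width: 46.4
```

step_arm:
  plan:
    - [[0,0,0.012],[0.001,0.005,0],0.04]
    - [[0,0,0.024],[0.0025,0.012,0],0.04]
    - [[0,0,0.024],[0.004,0.02,0],0.04]
    - [[0,0,0.024],[0.0055,0.028,0],0.04]
    - [[0,0,0.024],[0.007,0.035,0],0.04]
    - [[0,0,0.024],[0.0085,0.042,0],0.04]
    - [[0,0,0.024],[0.0095,0.047,0],0.04]
    - [[0,0,0.024],[0.0095,0.047,0],0.04]
    - [[0,0,0.024],[0.0095,0.047,0],0.04]

```text
time_s: 4.97
position: [549.8, 96.9, 56.8]
tool_rot: [3.141, -0.001, 1.371]
ft_force: [0.9, 1.7, 1.3]
grip_width: 45.9
```

Run:
```python
from h import *
p=cap('side','side2.png');im=cv2.imread('pics/side2.png');cv2.imwrite('pics/c_side2.png',cv2.resize(im[130:260,230:380],None,fx=3.5,fy=3.5,interpolation=cv2.INTER_CUBIC))
p=cap('top','top2.png');im=cv2.imread('pics/top2.png');cv2.imwrite('pics/c_top2.png',cv2.resize(im[190:300,220:340],None,fx=4.5,fy=4.5,interpolation=cv2.INTER_CUBIC))
```

```text
(no output)
```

View pics/c_side2.png

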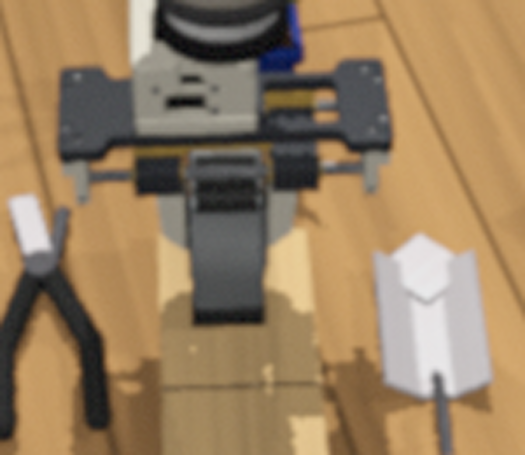

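View pics/c_top2.png

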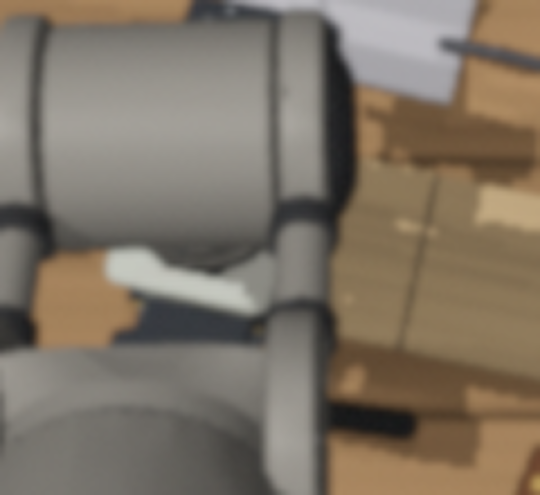

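Run:
```python
from fit import *
s=pickle.load(open('pics/side2.png.pkl','rb'));c=lambda u,v:(230+u/3.5-.5,130+v/3.5-.5)
m=lambda a,b:(onz(s,*c(*a),22)+onz(s,*c(*b),22))/2
b=m((195,323),(263,321));l=m((163,390),(325,383));u=np.array([.199,.98,0])
print(b,l,(b-l)@u, onz(s,*c(163,390),22),onz(s,*c(325,383),22))
# expected free end pixel in the side image for the picture0: refine line & end
```

```text
[540.48701925  58.00757694  22.        ] [536.93737397   5.27690583  22.        ] 52.38243710003065 [489.42989625  14.70970585  22.        ] [584.44485168  -4.15589419  22.        ]
```

step_arm:
  plan:
    - [[0,0,0],[0,0,0],0.07]
    - [[0,0,0],[0,0,0],0.0918]
    - [[0,0,0],[0,0,0],0.0918]
    - [[0,0,0],[0,0,0],0.0918]
    - [[0,0,0],[0,0,0.03],0.0918]
    - [[0,0,0],[0,0,0.065],0.0918]
    - [[0,0,0],[0.002,0.01,0.1],0.04]
    - [[0,0,0],[0.007,0.035,0.11],0.01]
    - [[0,0,0],[0.0135,0.068,0.11],0]
    - [[0,0,0],[0.0135,0.068,0.11],0]
    - [[0,0,0],[0.0135,0.068,0.11],0]

```text
time_s: 6.45
position: [562.9, 163.9, 166.4]
tool_rot: [-3.141, 0.001, 1.371]
ft_force: [0.3, 1.0, 0.6]
grip_width: 45.9
```

Run:
```python
from h import *
p=cap('side','side3.png')
print('pot',onz(p,299,166,0),onz(p,299,150,40))
im=cv2.imread('pics/side3.png');cv2.imwrite('pics/c_side3.png',cv2.resize(im[60:260,200:400],None,fx=3,fy=3,interpolation=cv2.INTER_CUBIC))
```

```text
pot [597.99421635 252.79284132   0.        ] [601.35005069 264.91468808  40.        ]
```

View pics/c_side3.png

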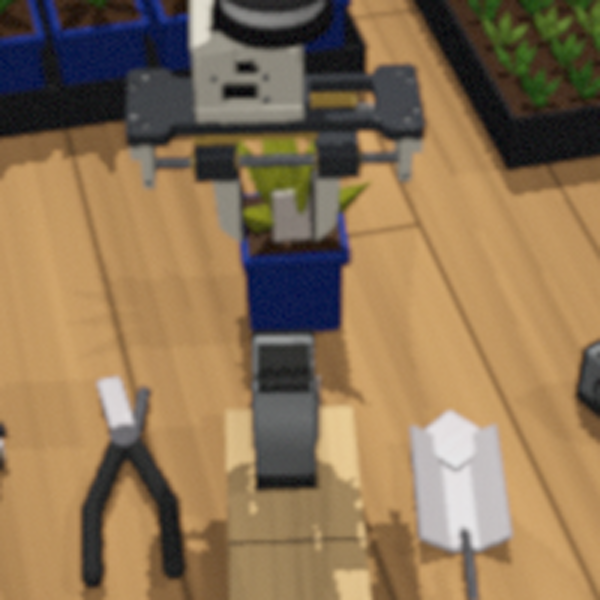

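step_arm:
  plan:
    - [[0,0,0],[0,0,0],0]
    - [[0,0,0],[0,0,0],0]
    - [[0,0,0],[0,0,0],0]
    - [[0,0,0],[0,0,0],0]
    - [[0,0,0],[0,0,-0.03],0]
    - [[0,0,0],[0,0,-0.07],0]
    - [[0,0,0],[0,0,-0.095],0]
    - [[0,0,0],[0,0,-0.1025],0]
    - [[0,0,0],[0,0,-0.1025],0]

```text
time_s: 7.62
position: [563.4, 164.3, 64.5]
tool_rot: [3.141, 0.0, 1.371]
ft_force: [0.1, 0.8, -0.2]
grip_width: 0.1
```

Run:
```python
from h import *
p=cap('side','side4.png')
im=cv2.imread('pics/side4.png');cv2.imwrite('pics/c_side4.png',cv2.resize(im[100:250,220:360],None,fx=4,fy=4,interpolation=cv2.INTER_CUBIC))
print(ctrl.observe()['ft_force'])
```

```text
[ 0.50797987 -0.07787162  0.00983059]
```

View pics/c_side4.png

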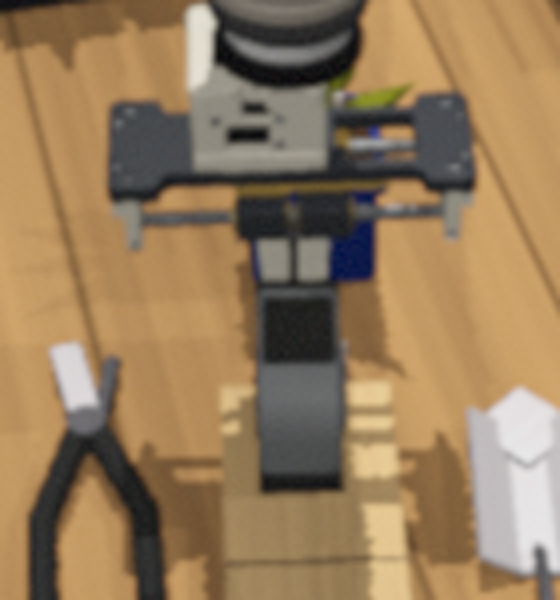

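step_arm:
  plan:
    - [[0,0,0],[0,0,-0.0025],0]
    - [[0,0,0],[-0.001,-0.005,-0.0025],0]
    - [[0,0,0],[-0.002,-0.01,-0.0025],0]
    - [[0,0,0],[-0.003,-0.015,-0.0025],0]
    - [[0,0,0],[-0.004,-0.02,-0.0025],0]
    - [[0,0,0],[-0.005,-0.025,-0.0025],0]
    - [[0,0,0],[-0.006,-0.03,-0.0025],0]
    - [[0,0,0],[-0.007,-0.035,-0.0025],0]
    - [[0,0,0],[-0.008,-0.04,-0.0025],0]
    - [[0,0,0],[-0.008,-0.04,-0.0025],0]

```text
time_s: 8.93
position: [555.3, 124.0, 62.0]
tool_rot: [3.141, -0.0, 1.371]
ft_force: [0.2, 2.4, 1.7]
grip_width: 0.5
```

Run:
```python
from h import *
p=cap('side','side5.png')
im=cv2.imread('pics/side5.png');cv2.imwrite('pics/c_side5.png',cv2.resize(im[120:270,220:360],None,fx=4,fy=4,interpolation=cv2.INTER_CUBIC))
for i in range(3):cap('side');s=ctrl.observe();print(s['ft_force'],s['position'])
```

```text
[1.16909407 1.40628229 1.31408798] [555.29914723 124.02146541  61.80521839]
[0.24830878 1.41179339 0.11736113] [555.24719128 124.01497666  61.7280373 ]
[0.25903912 1.98930293 0.62317407] [555.19786934 124.01928342  61.66291473]
```

View pics/c_side5.png

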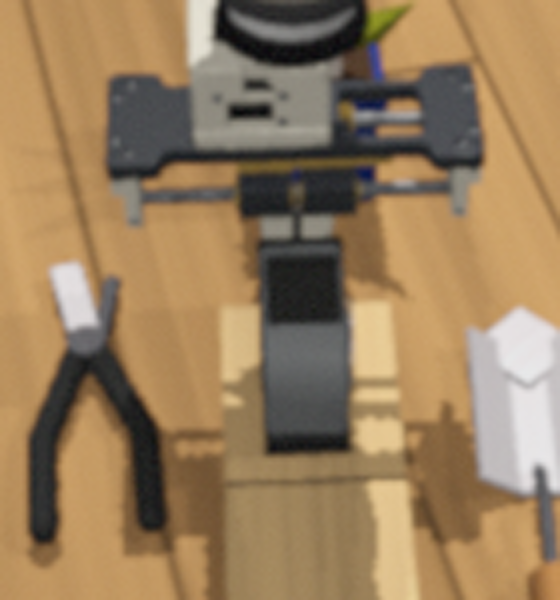

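step_arm:
  plan:
    - [[0,0,0],[-0.001,-0.005,0],0]
    - [[0,0,0],[-0.0024,-0.012,0],0]
    - [[0,0,0],[-0.004,-0.02,0],0]
    - [[0,0,0],[-0.0056,-0.028,0],0]
    - [[0,0,0],[-0.0073,-0.036,0],0]
    - [[0,0,0],[-0.0089,-0.044,0],0]
    - [[0,0,0],[-0.0106,-0.052,0],0]
    - [[0,0,0],[-0.0122,-0.06,0],0]
    - [[0,0,0],[-0.0138,-0.068,0],0]
    - [[0,0,0],[-0.0152,-0.075,0],0]
    - [[0,0,0],[-0.0162,-0.08,0],0]
    - [[0,0,0],[-0.0162,-0.08,0],0]

```text
time_s: 10.62
position: [538.7, 43.7, 61.6]
tool_rot: [-3.141, 0.001, 1.371]
ft_force: [1.1, 0.4, 0.8]
grip_width: 0.6
```

Run:
```python
from h import *
p=cap('side','side6.png')
im=cv2.imread('pics/side6.png');cv2.imwrite('pics/c_side6.png',cv2.resize(im[160:310,220:360],None,fx=4,fy=4,interpolation=cv2.INTER_CUBIC))
p=cap('top','top6.png')
im=cv2.imread('pics/top6.png');cv2.imwrite('pics/c_top6.png',cv2.resize(im[190:310,240:380],None,fx=4,fy=4,interpolation=cv2.INTER_CUBIC))
for i in range(2):cap('side');s=ctrl.observe();print(s['ft_force'],s['position'])
```

```text
[-0.30186787  0.86666077  0.16220466] [538.64110596  43.87834361  61.55636765]
[ 0.21264261 -0.02359092  0.20313411] [538.68302451  43.98201261  61.55965525]
```

View pics/c_side6.png

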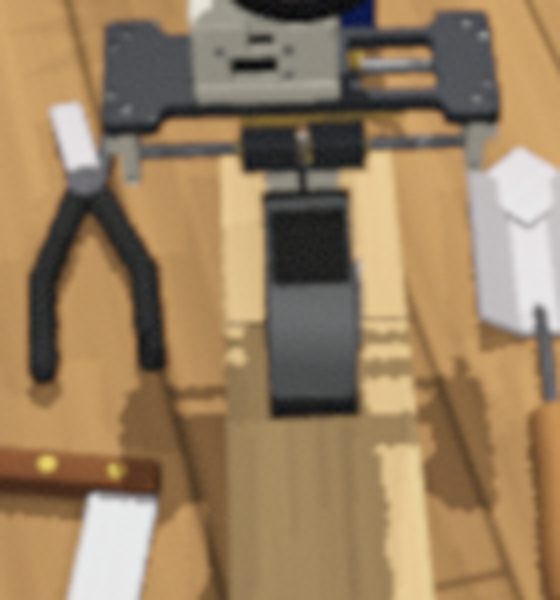

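View pics/c_top6.png

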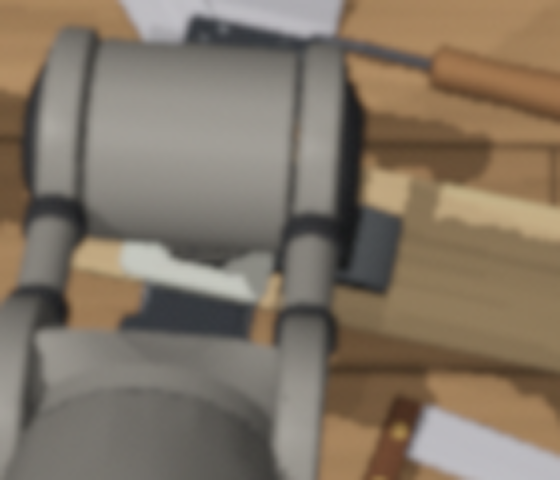

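The measured force is near zero, so the hook may not have caught. To test it, I'll back the fingers off and see whether the spring makes the case follow.

step_arm:
  plan:
    - [[0,0,0],[0.001,0.005,0],0]
    - [[0,0,0],[0.002,0.01,0],0]
    - [[0,0,0],[0.003,0.015,0],0]
    - [[0,0,0],[0.004,0.02,0],0]
    - [[0,0,0],[0.004,0.02,0],0]

```text
time_s: 11.45
position: [543.0, 64.7, 61.7]
tool_rot: [3.141, 0.0, 1.372]
ft_force: [-0.2, 1.2, -0.5]
grip_width: 0.3
```

Run:
```python
from h import *
p=cap('side','side7.png')
im=cv2.imread('pics/side7.png');cv2.imwrite('pics/c_side7.png',cv2.resize(im[160:310,220:360],None,fx=4,fy=4,interpolation=cv2.INTER_CUBIC))
for i in range(2):cap('side');s=ctrl.observe();print(s['ft_force'],s['position'])
```

```text
[ 0.50976462 -0.18832304 -0.74462705] [542.94858493  64.31612812  61.72370948]
[ 0.96583816 -0.31216606  0.7004615 ] [542.94826572  64.21483304  61.7212064 ]
```

View pics/c_side7.png

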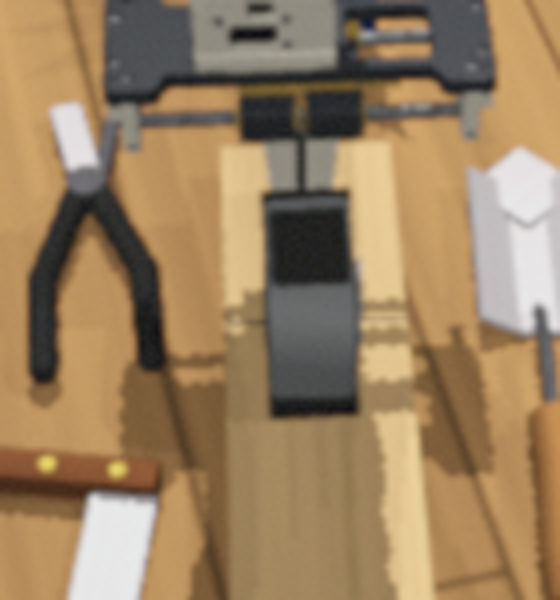

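The case stayed put, with its back edge still at crop y ~412, so the hook has not caught. I'll re-measure against the end of the slat.

Run:
```python
from fit import *
u=np.array([.199,.98,0])
s=pickle.load(open('pics/side7.png.pkl','rb'));c=lambda a,b:(220+a/4-.5,160+b/4-.5)
pt=lambda a,z=22:onz(s,*c(*a),z)
b=(pt((272,415))+pt((356,412)))/2; e=(pt((222,143))+pt((389,141)))/2; l=(pt((226,323))+pt((408,316)))/2
ft=(pt((266,190),96)+pt((346,190),96))/2
print('back',b,'end',e,'line',l,'fronttop',ft,'back-end',(b-e)@u,'line-end',(l-e)@u,'ft-end',(ft-e)@u)
for n in('2','4'):
  pass
s=pickle.load(open('pics/side2.png.pkl','rb'));c2=lambda a,b:(230+a/3.5-.5,130+b/3.5-.5)
print([onz(s,*c2(*q),22) for q in((195,323),(263,321))])
for f,roi in(('side7.png',(265,150,60,130)),):
    im=cv2.imread('pics/'+f);u0,v0,w,h=roi
    cv2.imwrite('pics/z7.png',cv2.resize(im[180:270,265:330],None,fx=8,fy=6.6,interpolation=cv2.INTER_CUBIC))
t=pickle.load(open('pics/top0.png.pkl','rb'))
```

```text
back [519.80199017 -52.70908174  22.        ] end [561.76718945 135.88738742  22.        ] line [536.3515707    6.99067429  22.        ] fronttop [537.02320927  30.47666389  96.        ] back-end -193.17561443632653 line-end -131.37648699395126 ft-end -108.22656111726018
[array([520.00945564,  62.40771825,  22.        ]), array([560.96458286,  53.60743564,  22.        ])]
```

View pics/z7.png

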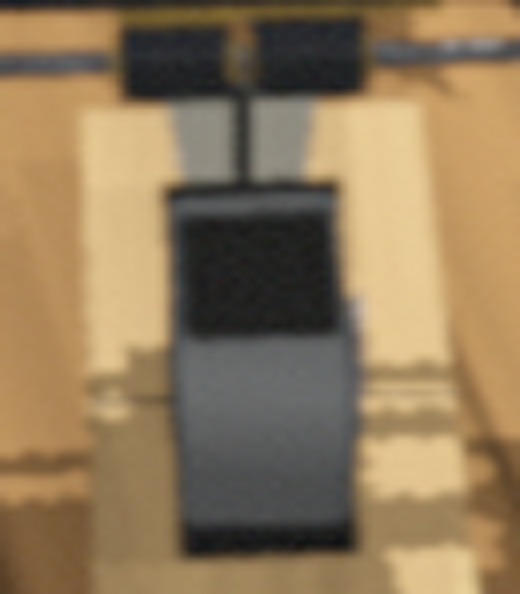

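step_arm:
  plan:
    - [[0,0,0],[0.002,0.01,0.03],0]
    - [[0,0,0],[0.002,0.02,0.08],0]
    - [[0,0,0],[-0.02,0.06,0.11],0]
    - [[0,0,0],[-0.06,0.1,0.11],0]
    - [[0,0,0],[-0.1,0.14,0.11],0]
    - [[0,0,0],[-0.14,0.18,0.11],0]
    - [[0,0,0],[-0.16,0.22,0.11],0]
    - [[0,0,0],[-0.16,0.22,0.11],0]

```text
time_s: 12.6
position: [381.5, 286.1, 172.0]
tool_rot: [3.141, -0.001, 1.375]
ft_force: [0.1, -0.1, 0.7]
grip_width: 0.6
```

Run:
```python
from h import *
p=cap('top','top8.png')
im=cv2.imread('pics/top8.png');cv2.imwrite('pics/c_top8.png',cv2.resize(im[200:300,245:365],None,fx=6,fy=6,interpolation=cv2.INTER_CUBIC))
p=cap('side','side8.png')
im=cv2.imread('pics/side8.png');cv2.imwrite('pics/c_side8.png',cv2.resize(im[160:310,220:360],None,fx=4,fy=4,interpolation=cv2.INTER_CUBIC))
```

```text
(no output)
```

View pics/c_top8.png

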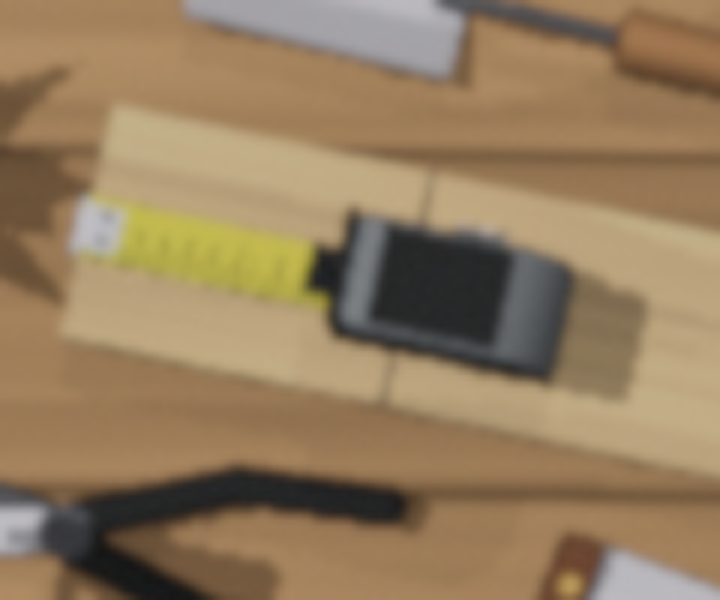

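View pics/c_side8.png

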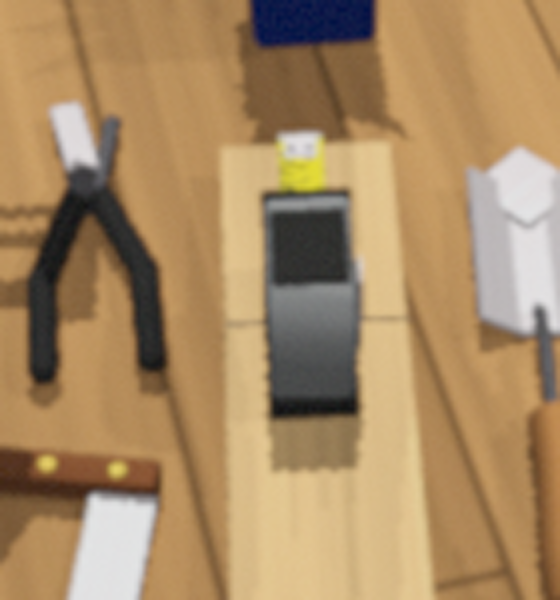

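The yellow blade is out about 100 mm (crop (130–325,205–305)) and the white hook tab at (72–122,200–252) reaches just past the end. So the hook did catch, but the case does not run back, and the lock may already be partly or fully down. I'll find the ledge's position and probe its height.

Run:
```python
from fit import *
u=np.array([.199,.98,0]);
t=pickle.load(open('pics/top8.png.pkl','rb'));c=lambda a,b:(245+a/6-.5,200+b/6-.5)
pt=lambda a,z:onz(t,*c(*a),z)
L=pt((313,270),59);print('ledge outer',L)
F=(pt((352,215),96)+pt((330,330),96))/2;print('fronttop',F)
e=(pt((113,103),22)+pt((60,338),22))/2;l=(pt((432,172),22)+pt((385,402),22))/2
h=pt((74,225),24)
print('end',e,'line',l,'hook outer',h,'hook-end',(h-e)@u,'ledge-line',(L-l)@u,'F-line',(F-l)@u,'l-e',(l-e)@u, 'lat ledge',(L-e)@[-.98,.199,0])
S=np.array([538.65,43.9,0]);print('tcp contact-line',(S-l)@u,'lat',(S-e)@[-.98,.199,0])
```

```text
ledge outer [541.30685413  41.14411779  59.        ]
fronttop [536.95179649  29.25788265  96.        ]
end [563.72820422 133.08384942  22.        ] line [538.85746722   4.40328996  22.        ] hook outer [561.40090622 137.80693797  24.        ] hook-end 4.165494476575195 ledge-line 36.49343926284908 F-line 23.978272356141478 l-e -131.05622492867582 lat ledge 3.676916492090097
tcp contact-line 38.665489857400054 lat 6.829054097583313
```

Run:
```python
from fit import *
a=np.pi/2-.2;u=np.array([np.cos(a),np.sin(a)])
for n,fe,roi in(('top',np.array([563.5,133.1]),(285,220,70,55)),('side',np.array([561.8,135.9]),(270,185,60,85))):
    p=pickle.load(open(f'pics/{n}8.png.pkl','rb'));sl=fe-240*u
    ta=np.pi/2-.2
    lat=np.array([-u[1],u[0]])
    tc=fe+u*(-131+26-45)+lat*4.0
    overlay(p,(*sl,a),109,(*tc,ta),roi,8,f'ov8_{n}.png')
```

```text
(no output)
```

View pics/ov8_top.png

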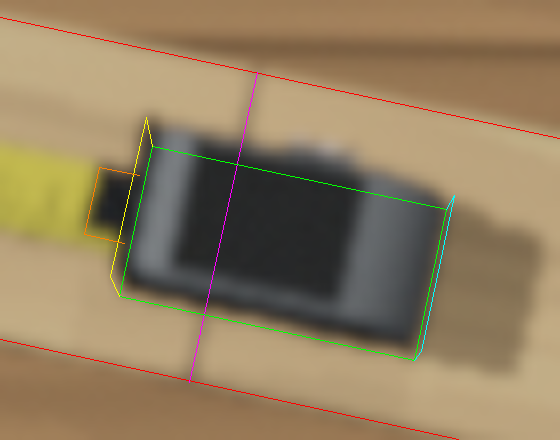

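View pics/ov8_side.png

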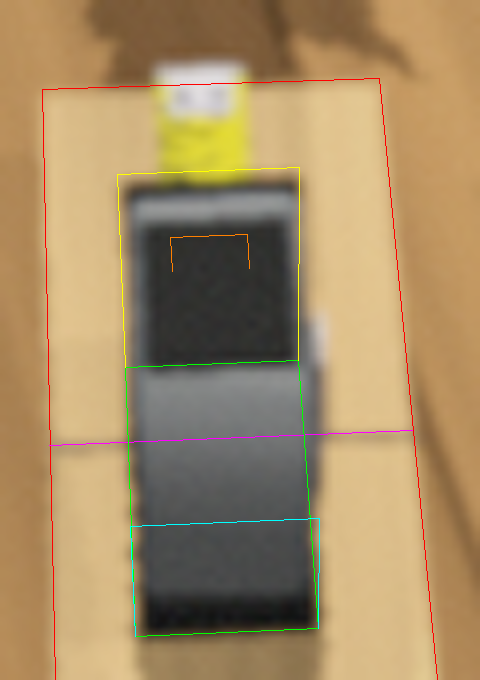

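step_arm:
  plan:
    - [[0,0,0],[0.03,-0.044,0],0]
    - [[0,0,0],[0.07,-0.1,0],0]
    - [[0,0,0],[0.11,-0.16,0],0]
    - [[0,0,0],[0.145,-0.21,0],0]
    - [[0,0,0],[0.1615,-0.235,0],0]
    - [[0,0,0],[0.161,-0.239,-0.03],0]
    - [[0,0,0],[0.161,-0.239,-0.08],0]
    - [[0,0,0],[0.161,-0.239,-0.105],0]
    - [[0,0,0],[0.161,-0.239,-0.108],0]
    - [[0,0,0],[0.161,-0.239,-0.108],0]

```text
time_s: 13.95
position: [544.6, 44.3, 64.4]
tool_rot: [3.14, -0.0, 1.37]
ft_force: [0.5, -0.3, 1.1]
grip_width: 0.6
```

Run:
```python
from h import *
p=cap('side','side9.png')
im=cv2.imread('pics/side9.png');cv2.imwrite('pics/c_side9.png',cv2.resize(im[160:280,250:350],None,fx=5,fy=5,interpolation=cv2.INTER_CUBIC))
s=ctrl.observe();print(s['ft_force'],s['position'])
```

```text
[ 0.12238716 -0.55225713  0.3170453 ] [544.93481871  44.57759239  64.92501303]
```

View pics/c_side9.png

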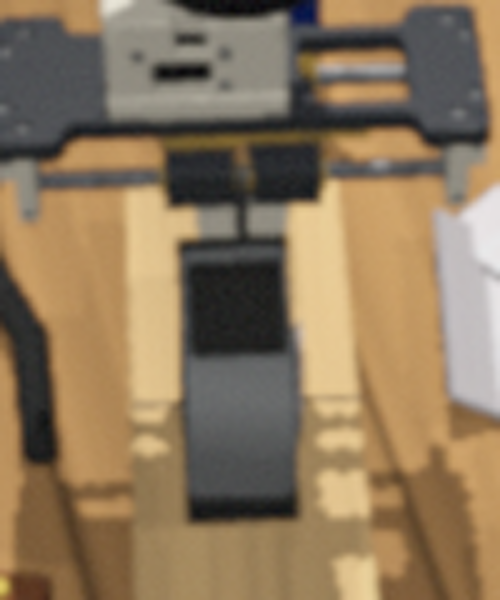

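step_arm:
  plan:
    - [[0,0,0],[0,0,-0.003],0]
    - [[0,0,0],[0,0,-0.005],0]
    - [[0,0,0],[0,0,-0.0065],0]
    - [[0,0,0],[0,0,-0.0065],0]
    - [[0,0,0],[0,0,-0.0065],0]

```text
time_s: 14.62
position: [544.2, 45.3, 57.4]
tool_rot: [3.141, -0.0, 1.371]
ft_force: [0.3, 0.1, 1.5]
grip_width: 0.4
```

Run:
```python
from h import *
for i in range(3):
    s=ctrl.observe();print(s['ft_force'],s['position'],s['torque']); cap('side')
```

```text
[0.34874459 0.10546153 1.53012631] [544.22505859  45.31176356  57.42429627] [-0.1198762  -0.00675323  0.00581732]
[0.32695452 0.64395796 1.15429287] [544.23377767  45.29904881  57.40191935] [-0.06967186 -0.07683689  0.00234037]
[ 0.69311711 -0.17257289  1.69208578] [544.21390093  45.30534885  57.42569531] [-0.02162813 -0.04241449  0.02840202]
```

step_arm:
  plan:
    - [[0,0,0],[0,0,-0.001],0]
    - [[0,0,0],[0,0,-0.001],0]
    - [[0,0,0],[0,0,-0.001],0]

```text
time_s: 15.15
position: [544.2, 45.3, 56.4]
tool_rot: [3.141, -0.0, 1.371]
ft_force: [1.3, 1.1, 3.3]
grip_width: 0.2
```

Run:
```python
from h import *
for i in range(3):
    s=ctrl.observe();print(s['ft_force'],s['position'],s['torque']); cap('side')
```

```text
[1.28051418 1.10501648 3.25411574] [544.1668229   45.32870212  56.36311416] [ 0.05003041 -0.11769281 -0.02393221]
[0.10981109 0.28779118 3.43786222] [544.15427401  45.33521301  56.34658475] [ 0.08508668 -0.10629364  0.03840896]
[0.89511183 0.82277425 2.24893964] [544.13505157  45.30754957  56.33844428] [ 0.07580804 -0.11024618  0.06331025]
```

The ledge gives about 1 N at z≈57.4 and 3 N at 56.4, so the lock is still off and only touched about 2 mm. I'll raise the tip clear, then push slowly to the line.

step_arm:
  plan:
    - [[0,0,0],[0,0,0.0045],0]
    - [[0,0,0],[0,0,0.0045],0]
    - [[0,0,0],[-0.0008,-0.004,0.0045],0]
    - [[0,0,0],[-0.0016,-0.008,0.0045],0]
    - [[0,0,0],[-0.0024,-0.012,0.0045],0]
    - [[0,0,0],[-0.0032,-0.016,0.0045],0]
    - [[0,0,0],[-0.004,-0.02,0.0045],0]
    - [[0,0,0],[-0.0046,-0.023,0.0045],0]
    - [[0,0,0],[-0.0052,-0.0255,0.0045],0]
    - [[0,0,0],[-0.0052,-0.0255,0.0045],0]

```text
time_s: 16.55
position: [538.5, 19.5, 60.6]
tool_rot: [-3.141, 0.0, 1.371]
ft_force: [-0.7, 2.3, -0.4]
grip_width: 0.6
```

Run:
```python
from fit import *
s=ctrl.observe();print(s['ft_force'],s['position'])
p=cap('side','side10.png')
cap('side');s=ctrl.observe();print(s['ft_force'],s['position'])
a=np.pi/2-.2;u=np.array([np.cos(a),np.sin(a)]);fe=np.array([561.8,135.9]);sl=fe-240*u;lat=np.array([-u[1],u[0]])
tc=fe+u*(-131-45)+lat*4.0
overlay(p,(*sl,a),109,(*tc,a),(260,185,80,100),6,'ov10.png')
im=cv2.imread('pics/side10.png');cv2.imwrite('pics/c_side10.png',cv2.resize(im[185:285,260:340],None,fx=6,fy=6,interpolation=cv2.INTER_CUBIC))
```

```text
[-0.65426456  2.25514809 -0.44577799] [538.52738952  19.51978829  60.5739277 ]
[-0.21520825  1.77186774 -1.54680572] [538.5192988   19.52659011  60.56604416]
```

View pics/ov10.png

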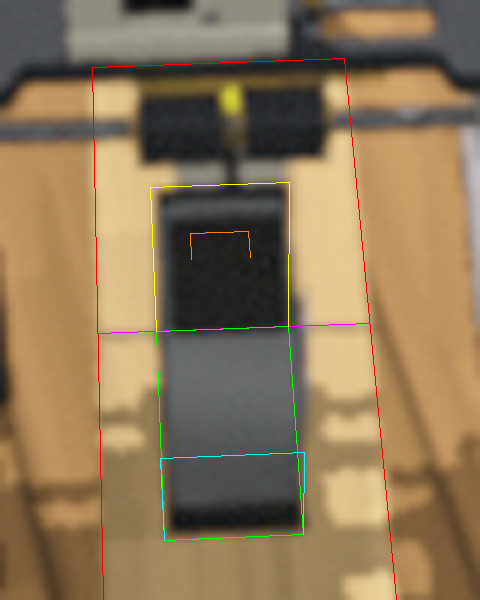

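View pics/c_side10.png

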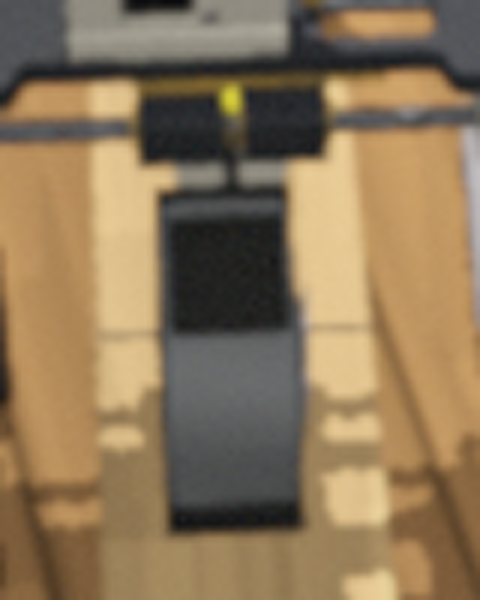

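step_arm:
  plan:
    - [[0,0,0],[-0.0002,-0.001,0],0]
    - [[0,0,0],[-0.0004,-0.002,0],0]
    - [[0,0,0],[-0.0004,-0.002,0],0]
    - [[0,0,0],[-0.0004,-0.002,-0.002],0]
    - [[0,0,0],[-0.0004,-0.002,-0.004],0]
    - [[0,0,0],[-0.0004,-0.002,-0.006],0]
    - [[0,0,0],[-0.0004,-0.002,-0.008],0]
    - [[0,0,0],[-0.0004,-0.002,-0.0095],0]
    - [[0,0,0],[-0.0004,-0.002,-0.0105],0]
    - [[0,0,0],[-0.0004,-0.002,-0.0105],0]
    - [[0,0,0],[-0.0004,-0.002,-0.0105],0]

```text
time_s: 18.02
position: [538.9, 17.7, 50.9]
tool_rot: [3.14, -0.0, 1.371]
ft_force: [-0.3, 2.3, 8.2]
grip_width: 0.5
```

Run:
```python
from h import *
for i in range(3):
    s=ctrl.observe();print(s['ft_force'],s['position'],s['tool_rot']); p=cap('side','side11.png' if i==0 else None)
im=cv2.imread('pics/side11.png');cv2.imwrite('pics/c_side11.png',cv2.resize(im[185:285,260:340],None,fx=6,fy=6,interpolation=cv2.INTER_CUBIC))
```

```text
[-0.27854151  2.32877089  8.2003856 ] [538.88869334  17.66461921  50.91734645] [ 3.14009378e+00 -5.27183766e-05  1.37080429e+00]
[-0.28853901  2.15979414  6.89666078] [538.88489662  17.64834961  50.90227961] [ 3.14012003e+00 -1.97046640e-05  1.37083462e+00]
[-0.582518    3.64712744  7.39376303] [538.85824708  17.65647161  50.8889549 ] [ 3.14017555e+00 -6.23538424e-05  1.37073118e+00]
```

View pics/c_side11.png

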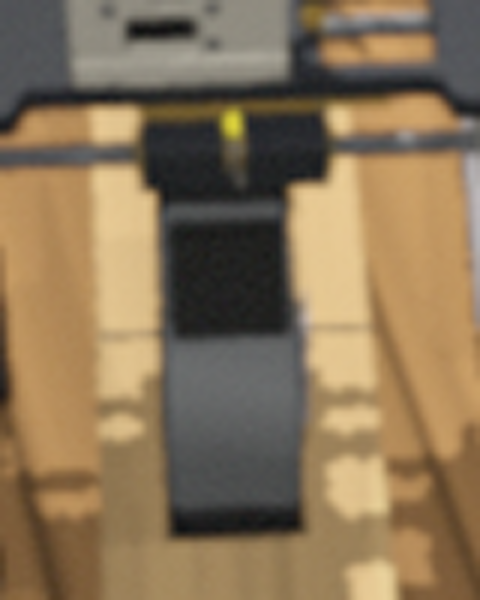

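step_arm:
  plan:
    - [[0,0,0],[0,0,-0.001],0]
    - [[0,0,0],[0,0,-0.002],0]
    - [[0,0,0],[0,0,-0.002],0]
    - [[0,0,0],[0,0,-0.002],0]

```text
time_s: 18.68
position: [539.1, 17.8, 50.2]
tool_rot: [3.139, -0.0, 1.371]
ft_force: [-3.1, 3.4, 18.1]
grip_width: 0.8
```

Run:
```python
from h import *
for i in range(3):
    s=ctrl.observe();print(s['ft_force'],s['position']); p=cap('side','side12.png' if i==0 else None)
```

```text
[-3.08707092  3.43413151 18.05659495] [539.08123292  17.79139693  50.20162238]
[-3.38701911  3.478608   18.79729313] [539.09437814  17.77482397  50.19955251]
[-3.44692021  5.30429608 19.95707872] [539.08560967  17.81238587  50.21008681]
```

step_arm:
  plan:
    - [[0,0,0],[0,0.0005,0.002],0]
    - [[0,0,0],[0.0004,0.002,0.005],0]
    - [[0,0,0],[0.002,0.01,0.008],0]
    - [[0,0,0],[0.004,0.02,0.02],0]
    - [[0,0,0],[0.004,0.03,0.06],0]
    - [[0,0,0],[0.004,0.04,0.11],0]
    - [[0,0,0],[-0.03,0.08,0.12],0]
    - [[0,0,0],[-0.07,0.125,0.12],0]
    - [[0,0,0],[-0.11,0.17,0.12],0]
    - [[0,0,0],[-0.15,0.21,0.12],0]
    - [[0,0,0],[-0.16,0.26,0.12],0]
    - [[0,0,0],[-0.16,0.26,0.12],0]

```text
time_s: 20.32
position: [377.1, 280.9, 169.0]
tool_rot: [3.141, -0.001, 1.376]
ft_force: [-0.6, -1.0, -0.3]
grip_width: 0.4
```

Run:
```python
from fit import *
a=np.pi/2-.2;u=np.array([np.cos(a),np.sin(a)]);lat=np.array([-u[1],u[0]])
for n,fe,roi in(('top',np.array([563.5,133.1]),(250,210,120,75)),('side',np.array([561.8,135.9]),(260,185,80,100))):
    p=cap(n,n+'13.png')
    overlay(p,(*(fe-240*u),a),109,(*(fe+u*(-131-45)+lat*3),a-.02),roi,6,f'ov13_{n}.png')
    im=cv2.imread(f'pics/{n}13.png');x,y,w,h=roi;cv2.imwrite(f'pics/c13_{n}.png',cv2.resize(im[y:y+h,x:x+w],None,fx=6,fy=6,interpolation=cv2.INTER_CUBIC))
```

```text
(no output)
```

View pics/ov13_top.png

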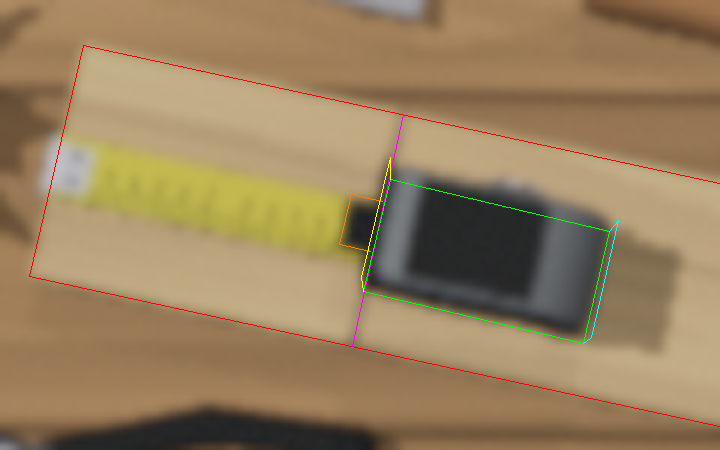

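View pics/ov13_side.png

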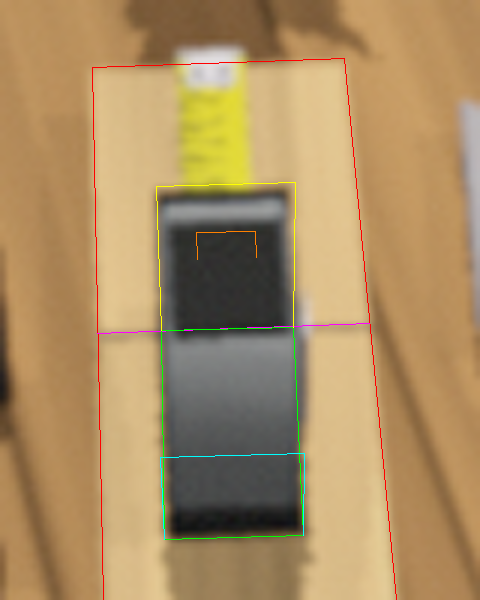

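View pics/c13_top.png

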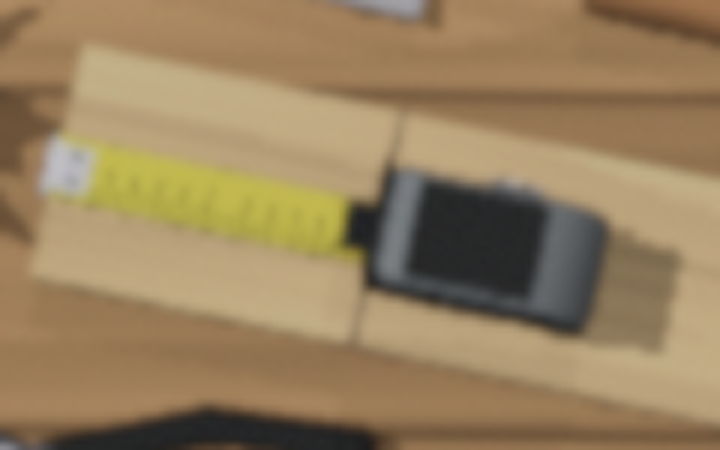

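Run:
```python
import cv2,numpy as np
a=cv2.imread('pics/top0.png',0);b=cv2.imread('pics/top13.png',0)
for n,(x,y) in dict(pot_a=(195,216),pot_b=(497,282),clay=(442,218),pencil=(417,272),square=(365,312),trowel=(330,200),sec=(272,290)).items():
    t=a[y-18:y+18,x-20:x+20];r=cv2.matchTemplate(b[y-30:y+30,x-32:x+32],t,cv2.TM_CCOEFF_NORMED);_,m,_,l=cv2.minMaxLoc(r);print(n,round(m,3),(l[0]-12,l[1]-12))
from cell import sign_off
print(sign_off())
```

```text
pot_a 0.999 (0, 0)
pot_b 0.999 (0, 0)
clay 0.999 (0, 0)
pencil 1.0 (0, 0)
square 0.978 (10, 4)
trowel 1.0 (0, 0)
sec 0.924 (0, 0)
the job is handed in; nothing more can be done
None
```

The square's match came out offset, so I'll compare the saved pictures.

Run:
```python
import cv2,numpy as np
a=cv2.imread('pics/top0.png');b=cv2.imread('pics/top13.png')
s=np.s_[275:345,310:415]
cv2.imwrite('pics/sq.png',cv2.resize(np.vstack([a[s],b[s]]),None,fx=4,fy=4))
```

```text
(no output)
```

View pics/sq.png

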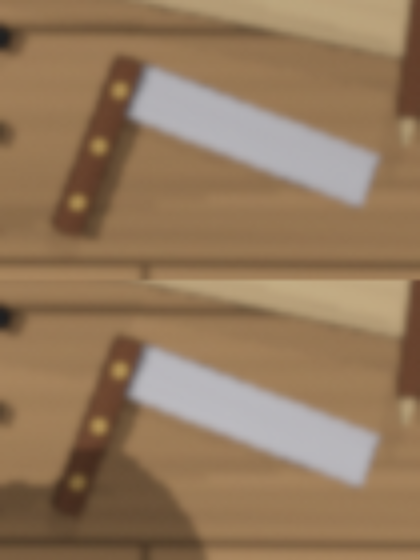

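The tape is hooked over the slat's free end, drawn back to the pencil line and locked there. I handed the job in at about 20 s; the interface gives no verdict.

**What I did:** I gripped the case and slid it forward about 48 mm until the hook dropped over the end. I then pushed the case back with the shut fingertips just above the lock ledge, pressed the lock down at the line, and moved clear.

**Last checks:**
- **Front and line:** the front is level with the line to about 2 mm in both cameras.
- **Line position:** I measured the line at about 131 mm from the free end.
- **Hook:** it sits just past the end face, about 1–3 mm. I never measured how far it dropped; I take it as dropped because the blade drew out.
- **Lock:** the ledge went down about 8 mm to its stop, at 18–20 N. The case stayed put when I let go.
- **Bystanders:** none of them moved. Template matching suggested the square had shifted, but the pictures show it in the same place, with only the arm's shadow across it.

**What did not agree:**
- **Case not running back:** part-way through, I backed the fingers off and the hooked case stayed where it was, though the task says it should run back to the hook. Pressing lightly on the ledge showed the lock was still off, moving it about 2 mm. I raised the fingers and carried on; I did not find out why.
- **Case size in the pictures:** the case looked about 4 mm shorter and narrower than stated, so I used its centre to place the front.

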